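# Draw the sorting crate tight to the coffee stand with its cam lever

### The arm

A 6-joint arm with a two-finger parallel gripper is mounted at the origin on the work surface. World frame = base frame: x ahead of the robot, y to its left, z up, the work surface at z = 0. Lengths are in m, angles in rad, forces in N, time in s.
With the tool pointing down it reaches from about 0.3 to 0.825 m from the base axis. Payload 5.4 kg.
Tool frame: the origin (TCP) lies at the very end of the fingers, on their centre line; the grasp point (between the pads) lies 19 mm behind it; z points along the fingers, y is the line along which they close (so a half turn about z gives the same grasp; the last joint's range is limited). The gripper opens to 92 mm and grips with 3 to 60 N. Pads are 20 mm wide; open, the fingers measure 128 mm over their backs; the gripper's body (75 mm by 189 mm) begins 69 mm behind the grasp point.
Start: joints at [1.05, 0.158, 1.597, -0, 1.386, -0.21], TCP at [0.176, 0.547, 0.215] pointing down, gripper open.
Joint ranges: [-2.91, 2.91], [-0.94, 2.29], [0.18, 2.7], [-1.29, 4.43], [0.17, 2.64], [-3, 3]. Speed limits (rad/s): [2.57, 2.57, 3.14, 3.14, 3.14, 3.14].

### API

Orientations are given as a unit quaternion [w, x, y, z].
In Python, from rig import readout, capture, robot gives the robot as it stands.
- The arm moves only by the shell command python3 -m creep 'ROWS' [OPENING] [FORCE]. ROWS is a JSON object of lists of equal length, an entry for each row: "translation": the shift along the tool's x, y, z in m, a list of three; "twist": the turn about the tool's z in degrees. In form: {"translation": [[tx, ty, tz], ...], "twist": [twist, ...]}. A call has 1 to 8 rows; each row shifts and turns the commanded pose from where the row before left it, along the tool's axes as they then stand; what a row does not reach is not made up. A row lasts 1/10 s, in which the tool goes at most 50 mm and 8.59 degrees, less where a joint would pass 70% of its speed; a pose out of reach is approached as far as the arm can. A call with a gripper value outside its range is refused whole. OPENING is the finger opening in m, from 0 to 0.0919, set as the call begins (- or left out, the last holds). The fingers move at their own pace and stop on an object; FORCE is the grip in N (left out, the last holds). Time passes only in rows, so rows that do not move let the fingers close. It gives the time, the measured TCP pose, the force, the opening and the grip force at its end, in the units of the state.
- readout.observe(): the state, without advancing time (a new reading comes with each control period).
- capture(name): name is "side" or "top"; returns a dict with "color" (384x512x3 uint8, blue, green, red), "z_map" (384x512 float32, m along the optical axis (not along the pixel's ray), 0 where there is no reading), "camera_matrix" (3x3 intrinsics, pixels), "origin" and "orientation" of the camera in the world. Camera axes: x right, y down, z forward; pixel columns grow to the right and rows downward; lengths in m; the calibration is good to about 2 mm. A picture is of the moment at which its call begins.
- robot.sign_off(): hands the job in; it is judged then, once.
The state is a dict: "t": time; "joint_pos": joint angles; "joint_velocities": joint speeds; "joint_torque": joint torques, N m; "tool_pos": TCP position; "tool_rot": TCP orientation; "contact_force": force on the tool from outside, world axes, zero at the start; "moment": the same for the moment, N m; "gripper_width": finger opening in m; "finger_force": force on a finger pad.
Only numpy, scipy, OpenCV 4.12 (cv2) and the standard library are available. Lean on these libraries where they do the work, as an engineer would, in place of code of your own. Each camera call takes 0.05 s, during which the arm holds its last target. There are 200 camera calls.

### The job

Push the wooden sorting crate along its rails up against the coffee stand's rubber bumpers, then swing the red-knobbed cam lever about a quarter turn counter-clockwise so that its hook catches the crate's stud and draws the crate flush and tight against the stand. Feel for where it goes tight and stop there without straining the lock any further, then let go. Do not shift or tip over the coffee jar, the canister or the jar gripper.

Things in the scene. Friction and masses are not known exactly. Their poses are not given: they have to be found in the camera images.
- stand: Wooden coffee stand fixed to the counter. Origin on the counter below the cam pivot; +y runs along the rails to the crate, -x is the front (robot side). Base board 12 mm thick, x -90..90, y -90..355 mm. Lock block x -75..75, y -90..20, top at z 92, with two stop horns at x -66 and 66, y 4..20, up to z 112. Guide rails beside the crate, y 20..355, top at z 32, inner faces at x -72 and 72.
- shelf_front (a point): Middle of the front rod of the steel wire shelf above the lock (stand x -32, y 10, z 250 mm). 8 mm rods run along y from -85 to 105 at x -32, -6, 22, 52; end rods along x at y -85 and 105, posts at x 83. No room for an upright gripper over the lever knob: come from the front, tool tilted 30 to 40 degrees, its body leaning back to the robot.
- stand_face (a point): Centre of the stand's end face that the crate is drawn up to (stand x 0, y 20, z 52 mm), axes as the stand. Two rubber bumpers 10 mm across at x -65 and 65, z 104 (on the horns) stick out 5 mm past it; springs of 1.5 N/mm each, so about 15 N must be held to keep the crate flush; let go, the crate springs back to 2 to 5 mm from flush.
- crate: Loose open wooden crate, three compartments, 140 (x) x 220 (y) x 80 (z) mm, corner posts to 100 mm, 0.7 to 1 kg. Origin at the centre of its underside, 12 mm above the counter; axes as the stand. Slides between the rails, 2 mm play a side. An upright steel stud, 8 mm thick, 18 mm above the top, stands at x 0, 20 mm in from the -y end, +-2.5 mm along y (setting varies, not told).
- crate_end (a point): Centre of the crate's end face towards the stand (crate x 0, y -110, z 40 mm). Its y seen from stand_face is the gap: 25 to 70 mm at the start, 5 mm when the crate touches the bumpers, 0 when flush.
- crate_out (a point): Centre of the crate's outer end face (crate x 0, y 110, z 40 mm), the one to push on, towards the stand's -y. Sliding the crate takes 4 to 7 N, pressing the bumpers flat up to 15 N more.
- cam_pivot (a point): Vertical pivot axis of the brass cam, on top of the lock block, 92 mm above the counter. The cam's spiral hook, 98 to 108 mm above the counter, sweeps over the crate's end behind the stud.
- lever_knob (a point): Grip point of the red upright knob on the cam lever: a cylinder 20 mm across from 122 to 166 mm above the counter; this point is 150 mm up, 58 mm from the pivot axis. Below it the lever arm (14 mm wide, top at 124 mm) runs to the pivot. A gripper pinching the knob may keep its own orientation while leading it along the arc.
- latch (a joint): Cam lever angle, rad, counter-clockwise from above. 0 = open: lever 130 degrees from the stand's +x. Starts 0 to 0.2. Below 0.35 the hook is clear of the stud; past 0.6 it draws the crate in, 8 mm/rad, from at most 5 mm. Knob drag 4 to 7 N free, 8 to 12 drawing; flush at 1.1 to 1.75 by the stud's setting, then hard at once: 14 to 17 N is tight, 25 N strains it. Limit 2.3; stays where left.
- jar: Brown glass coffee jar with black lid, 80 mm across, 140 mm tall, loose on the counter past the stand's right (-y) end, origin at the centre of its underside. Leave alone.
- canister: Stainless canister with screw-top lid, 96 mm across, 149 mm tall, loose on the counter past the stand's right (-y) end, origin at the centre of its underside. Leave alone.
- jar_gripper: Round green silicone jar gripper, 116 mm across, 12 mm thick, loose, lying on the counter in front of the crate; origin at the centre of its underside. Leave alone.

How it is judged:
By the outcome, as a careful person would: the job done as asked, in the order asked, and still so for the second after the job is handed in, with the robot touching nothing.
It also fails if it takes over 72 s, if anything falls off the work surface, if the arm or the gripper's body presses on something with over 40 N, if the wrist force passes 120 N, or if a joint passes its speed limit or range.

## Working session

There is one attempt and no reset: what is moved stays moved. The work goes in short steps, Python scripts to look and compute and a shell command to move; the robot and the scene stay as the last step left them, time stands still between calls to the robot, and variables do not carry over. Pictures are saved under pics/ and viewed, at most 10 in all, crops included, and the job is handed in when it is done.

```bash
ls; mkdir -p pics; python3 - <<'E'
from rig import readout, capture, robot
import cv2, numpy as np
for n in ("side","top"):
    c=capture(n); cv2.imwrite(f"pics/{n}0.png",c["color"]); np.savez(f"{n}0.npz",**c)
    print(n,c["camera_matrix"].tolist(),c["origin"],c["orientation"])
print(readout.observe())
E
```

```text
pics
side [[350.1409328030436, 0.0, 254.95035186495366], [0.0, 350.1409328030436, 200.3627079922376], [0.0, 0.0, 1.0]] [ 0.50176529 -0.75324609  0.54633738] [-0.49365056  0.86920941 -0.02456696  0.01343857]
top [[487.98288716493477, 0.0, 257.0684370445045], [0.0, 487.98288716493477, 195.9481597161665], [0.0, 0.0, 1.0]] [ 0.32556127 -0.13038219  1.25694584] [-0.0693055   0.71154525 -0.69594141  0.06756969]
{'t': 0.1, 'joint_pos': array([ 1.04991344e+00,  1.58971408e-01,  1.59809707e+00, -2.79008411e-05,
        1.38615660e+00, -2.10080557e-01]), 'joint_velocities': array([-1.73520897e-04, -1.99943762e-03, -2.13072733e-03,  1.73581015e-04,
       -4.55776500e-05,  1.72903428e-04]), 'joint_torque': array([ 2.97473252e-04, -3.86501062e+01, -3.22960353e+01,  7.04570278e-02,
        3.39525053e-02, -5.16159105e-05]), 'tool_pos': array([0.17558611, 0.54695707, 0.21373019]), 'tool_rot': array([-2.78908498e-04,  1.54773850e-01,  9.87949588e-01, -7.67204395e-04]), 'contact_force': array([-0.31485311,  0.12997753,  0.86153873]), 'moment': array([ 0.04279666, -0.03333253,  0.04290881]), 'finger_force': 0.0, 'gripper_width': 0.09171369635171162}
```

View pics/top0.png

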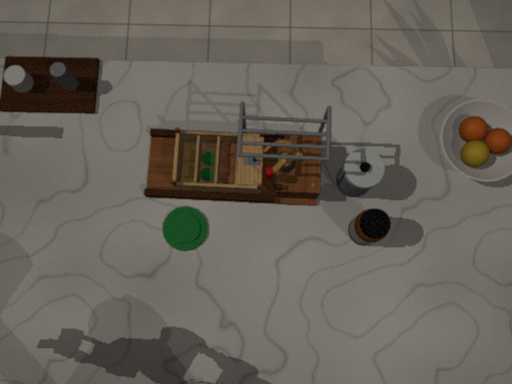

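View pics/side0.png

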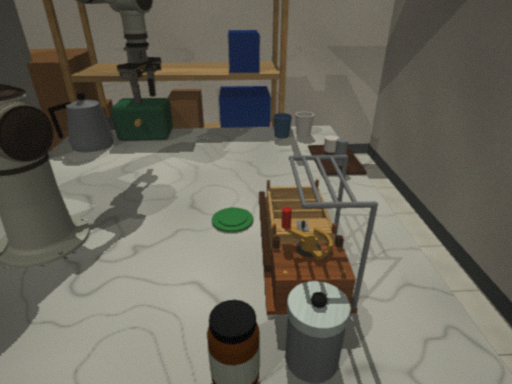

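The top view shows the stand from (147,130) to (321,204), with the crate at (173..263, 130..188), the knob at (268,171) and the jar gripper at (185,229). The jar is at (372,225) and the canister at (360,173). The side view shows the knob at (287,217). Next I'll measure poses.

```bash
cat > h.py <<'E'
import numpy as np, cv2
from scipy.spatial.transform import Rotation as R
def rot(q): return R.from_quat(np.asarray(q),scalar_first=True).as_matrix()
def cloud(c):
    K=c["camera_matrix"]; z=c["z_map"]; v,u=np.indices(z.shape)
    p=np.stack([(u-K[0,2])*z/K[0,0],(v-K[1,2])*z/K[1,1],z],-1)
    w=p@rot(c["orientation"]).T+c["origin"]; w[z<=0]=np.nan; return w
def red(c):
    h=cv2.cvtColor(c["color"],cv2.COLOR_BGR2HSV); return ((h[...,0]<6)|(h[...,0]>174))&(h[...,1]>190)&(h[...,2]>70)
E
python3 - <<'E'
from h import *
np.set_printoptions(precision=4,suppress=True)
C={n:dict(np.load(n+"0.npz")) for n in("top","side")}
W={n:cloud(C[n]) for n in C}
for n in C:
    w=W[n][red(C[n])]; w=w[(w[:,2]>.115)&(w[:,2]<.18)]; print(n,"red",len(w),np.nanmedian(w,0),np.nanmin(w,0),np.nanmax(w,0))
w=W["top"]
roi=np.zeros(w.shape[:2],bool); roi[120:212,140:330]=1
for lo,hi in((.006,.02),(.025,.04),(.082,.1),(.105,.118)):
    m=roi&(w[...,2]>lo)&(w[...,2]<hi); p=w[m]
    print(lo,len(p),np.median(p[:,2]),cv2.minAreaRect(p[:,:2].astype(np.float32)),p.min(0),p.max(0))
# stand front edge in columns
for y in np.arange(.02,-.45,-.03): pass
for u in range(146,325,12):
    col=w[120:215,u]; k=np.where((col[:,2]>.006)&(col[:,2]<.3))[0]
    print(u,k.min()+120,k.max()+120,col[k.min()],col[k.max()])
E
```

```text
top red 53 [ 0.5991 -0.1513  0.1654] [ 0.5919 -0.1585  0.1459] [ 0.6086 -0.1423  0.1704]
side red 76 [ 0.5989 -0.1599  0.1516] [ 0.5922 -0.163   0.1258] [ 0.6072 -0.1484  0.1655]
0.006 2655 0.012324219955675453 ((0.6510537266731262, -0.061565548181533813), (0.24821345508098602, 0.4974082112312317), 0.38278433680534363) [ 0.5259 -0.3102  0.006 ] [0.7742 0.1875 0.02  ]
0.025 1579 0.03174448009466779 ((0.6476560235023499, -0.05813276767730713), (0.44395092129707336, 0.18190936744213104), 88.42194366455078) [ 0.5538 -0.278   0.025 ] [0.7433 0.166  0.04  ]
0.082 3851 0.0917377845621754 ((0.6483489274978638, -0.09900805354118347), (0.3649356961250305, 0.15865880250930786), 88.8873291015625) [ 0.5656 -0.2828  0.0821] [0.7277 0.0836 0.0999]
0.105 274 0.11051820624431397 ((0.6518993973731995, -0.09798064827919006), (0.36124229431152344, 0.15765634179115295), 88.07083892822266) [ 0.5704 -0.281   0.1051] [0.7309 0.0829 0.1179]
146 188 195 [0.5805 0.1608 0.0321] [0.5637 0.1615 0.024 ]
158 128 195 [0.7415 0.1393 0.0345] [0.5633 0.1293 0.0299]
170 129 214 [0.74   0.108  0.0329] [0.5181 0.0998 0.0081]
182 130 214 [0.7169 0.0658 0.0954] [0.5183 0.0682 0.0114]
194 130 214 [0.7401 0.0455 0.0285] [0.5191 0.0373 0.0104]
206 131 199 [0.7169 0.0063 0.0916] [0.5597 0.0083 0.0077]
218 131 199 [ 0.7373 -0.0183  0.0328] [ 0.5587 -0.0237  0.0167]
230 132 200 [ 0.7144 -0.054   0.095 ] [ 0.558  -0.0544  0.01  ]
242 120 200 [ 0.6886 -0.0895  0.2547] [ 0.5576 -0.0859  0.0161]
254 129 204 [ 0.6681 -0.1159  0.257 ] [ 0.5494 -0.117   0.007 ]
266 129 202 [ 0.6703 -0.1417  0.2522] [ 0.555  -0.1481  0.0093]
278 120 203 [ 0.6915 -0.1673  0.2517] [ 0.553  -0.1793  0.0093]
290 120 203 [ 0.6918 -0.1932  0.2523] [ 0.5538 -0.2105  0.009 ]
302 120 204 [ 0.6915 -0.219   0.2548] [ 0.5523 -0.242   0.006 ]
314 120 204 [ 0.6918 -0.2448  0.2555] [ 0.552  -0.2726  0.0116]
```

```bash
python3 - <<'E'
import cv2
a=cv2.imread("pics/top0.png")[95:215,135:335]; b=cv2.imread("pics/side0.png")[170:310,225:385]
a=cv2.resize(a,(800,480),interpolation=cv2.INTER_CUBIC); cv2.imwrite("pics/topc.png",cv2.convertScaleAbs(a,alpha=1.7))
E
```

```text
(no output)
```

View pics/topc.png

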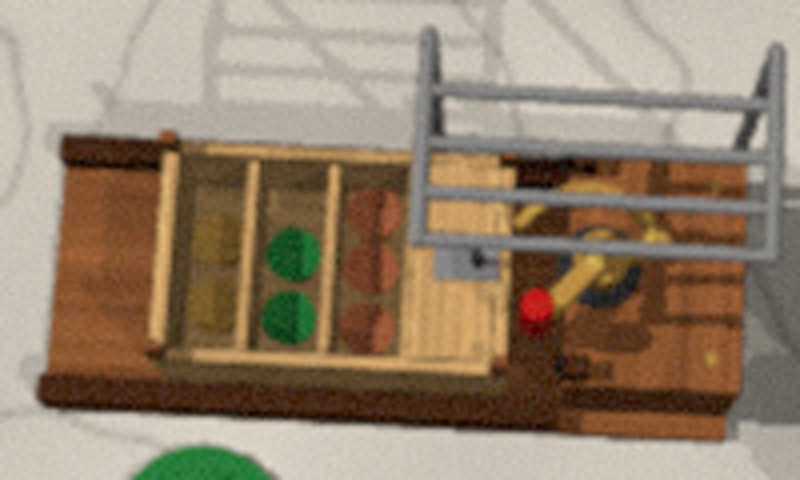

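The crop shows the crate's outer end at about crop x 165, its inner end at about x 510, the knob at (537,310) and the shelf rods over the cam. The estimated stand origin is (0.644, -0.1905) with yaw -1.58°, and the crate gap is about 34 mm. I'll move over to the crate's outer end.

```bash
python3 -m creep '{"translation":[[0,0,0],[0,0,0],[-0.034,-0.028,0],[-0.034,-0.028,0],[-0.034,-0.028,0],[-0.034,-0.028,0],[-0.034,-0.028,0],[-0.034,-0.028,0]],"twist":[-8.1,-8.1,0,0,0,0,0,0]}' 0 20
python3 -m creep '{"translation":[[-0.035,-0.029,0],[-0.035,-0.029,0],[-0.035,-0.029,0],[-0.035,-0.029,0],[-0.035,-0.029,0],[-0.035,-0.029,0],[-0.035,-0.029,0],[-0.035,-0.020,0]],"twist":[0,0,0,0,0,0,0,0]}'
```

```text
t: 0.9
tool_pos: [0.3759, 0.3723, 0.2143]
tool_rot: [-0.0, 0.014, 1.0, -0.0]
contact_force: [1.1, 0.3, -0.3]
gripper_width: 0.03
finger_force: 0.0
t: 1.7
tool_pos: [0.6497, 0.1408, 0.214]
tool_rot: [-0.0, 0.015, 1.0, -0.0]
contact_force: [-0.5, 0.2, 0.5]
gripper_width: 0.0003
finger_force: 0.0
```

```bash
python3 -m creep '{"translation":[[0,0,0.04],[0,0,0.04],[0,0,0.04],[0,0,0.03],[0,0,0.01],[0,0,0]],"twist":[0,0,0,0,0,0]}'
python3 -m creep '{"translation":[[0,-0.012,0],[0,-0.012,0],[0,-0.005,0],[0,-0.005,0],[0,-0.005,0],[0,-0.005,0]],"twist":[0,0,0,0,0,0]}'
```

```text
t: 2.3
tool_pos: [0.6472, 0.1429, 0.0527]
tool_rot: [-0.002, 0.014, 1.0, -0.0]
contact_force: [-0.7, 0.8, 0.3]
gripper_width: 0.0004
finger_force: 0.0
t: 2.9
tool_pos: [0.6476, 0.099, 0.0549]
tool_rot: [0.0, 0.014, 1.0, 0.0]
contact_force: [0.5, 7.0, 2.2]
gripper_width: 0.0004
finger_force: 4.1
```

```bash
python3 -m creep '{"translation":[[0,-0.005,0],[0,-0.005,0],[0,-0.005,0],[0,-0.004,0]],"twist":[0,0,0,0]}'
python3 -m creep '{"translation":[[0,-0.003,0],[0,-0.002,0],[0,0,0]],"twist":[0,0,0]}'
python3 -m creep '{"translation":[[0,-0.002,0],[0,-0.001,0],[0,0,0]],"twist":[0,0,0]}'
```

```text
t: 3.3
tool_pos: [0.647, 0.082, 0.0549]
tool_rot: [0.0, 0.014, 1.0, 0.002]
contact_force: [0.2, 6.6, 1.0]
gripper_width: 0.0007
finger_force: 3.8
t: 3.6
tool_pos: [0.6469, 0.0767, 0.0549]
tool_rot: [0.0, 0.014, 1.0, 0.001]
contact_force: [0.2, 6.8, 1.0]
gripper_width: 0.0006
finger_force: 3.0
t: 3.9
tool_pos: [0.6468, 0.074, 0.0549]
tool_rot: [0.0, 0.014, 1.0, 0.002]
contact_force: [0.3, 6.3, 1.7]
gripper_width: 0.0003
finger_force: 3.4
```

```bash
for i in 1; do python3 -m creep '{"translation":[[0,-0.002,0],[0,-0.001,0],[0,0,0]],"twist":[0,0,0]}'
python3 -m creep '{"translation":[[0,-0.002,0],[0,0,0]],"twist":[0,0]}'
python3 -m creep '{"translation":[[0,-0.001,0],[0,0,0]],"twist":[0,0]}'
python3 -m creep '{"translation":[[0,-0.001,0],[0,0,0]],"twist":[0,0]}'; done
```

```text
t: 4.2
tool_pos: [0.6467, 0.0711, 0.0549]
tool_rot: [0.0, 0.014, 1.0, 0.002]
contact_force: [0.5, 6.3, 1.2]
gripper_width: 0.0004
finger_force: 3.4
t: 4.4
tool_pos: [0.6467, 0.0693, 0.0549]
tool_rot: [0.0, 0.014, 1.0, 0.002]
contact_force: [0.6, 7.7, 1.2]
gripper_width: 0.0005
finger_force: 3.8
t: 4.6
tool_pos: [0.6467, 0.0689, 0.0549]
tool_rot: [0.0, 0.014, 1.0, 0.002]
contact_force: [0.7, 9.2, 0.7]
gripper_width: 0.0002
finger_force: 4.7
t: 4.8
tool_pos: [0.6467, 0.0684, 0.0549]
tool_rot: [0.0, 0.014, 1.0, 0.003]
contact_force: [0.2, 10.6, 1.5]
gripper_width: 0.0008
finger_force: 5.5
```

```bash
python3 -m creep '{"translation":[[0,-0.002,0],[0,-0.002,0],[0,0,0]],"twist":[0,0,0]}'
python3 -m creep '{"translation":[[0,-0.001,0],[0,-0.001,0],[0,0,0]],"twist":[0,0,0]}'
```

```text
t: 5.1
tool_pos: [0.6465, 0.0661, 0.055]
tool_rot: [0.0, 0.014, 1.0, 0.004]
contact_force: [0.7, 17.0, 1.8]
gripper_width: 0.0005
finger_force: 8.2
t: 5.4
tool_pos: [0.6464, 0.0654, 0.055]
tool_rot: [0.0, 0.014, 1.0, 0.005]
contact_force: [1.3, 21.3, 2.2]
gripper_width: 0.0004
finger_force: 10.1
```

```bash
python3 -m creep '{"translation":[[0,0.01,0],[0,0.03,0],[0,0.03,-0.03],[0,0,-0.05],[0,0,-0.05],[0,0,-0.05],[0,0,-0.05],[0,0,-0.05]],"twist":[0,0,0,0,0,0,0,0]}'
python3 -m creep '{"translation":[[0,0,-0.05],[0,0,-0.05],[0,0,-0.05],[0,0,-0.05],[0,0,-0.05],[0,0,-0.05],[0,0,-0.05],[0,0,-0.05]],"twist":[0,0,0,0,0,0,0,0]}'
python3 -c "
from rig import readout;print(readout.observe()['joint_pos'])"
```

```text
t: 6.2
tool_pos: [0.6479, 0.1288, 0.3367]
tool_rot: [0.0, 0.014, 1.0, -0.0]
contact_force: [1.1, -0.2, 0.7]
gripper_width: 0.0001
finger_force: 0.0
t: 7.0
tool_pos: [0.5952, 0.1176, 0.6614]
tool_rot: [0.02, 0.014, 1.0, 0.005]
contact_force: [-0.8, -0.3, 1.2]
gripper_width: 0.0006
finger_force: 0.0
[-0.0089812   0.54281924  0.18727244  0.01364276  2.37088401 -1.54112972]
```

```bash
python3 -m creep '{"translation":[[-0.05,0,0],[-0.05,0,0],[-0.05,0,0],[-0.05,0,0]],"twist":[0,0,0,0]}'
python3 -m creep '{"translation":[[-0.05,0,0],[-0.05,0,0],[-0.05,0,0],[-0.05,0,0]],"twist":[0,0,0,0]}'
python3 -c "
from rig import readout;print(readout.observe()['joint_pos'])"
```

```text
t: 7.4
tool_pos: [0.7068, 0.098, 0.5879]
tool_rot: [0.065, 0.014, 0.998, 0.012]
contact_force: [0.0, 0.1, 0.1]
gripper_width: 0.0004
finger_force: 0.0
t: 7.8
tool_pos: [0.7951, 0.0798, 0.5316]
tool_rot: [0.117, 0.014, 0.993, 0.019]
contact_force: [-0.3, -0.3, -0.0]
gripper_width: 0.0006
finger_force: 0.0
[-0.07115425  0.75805156  0.18452345  0.05475051  1.96595765 -1.58589479]
```

```bash
python3 - <<'E'
from h import *
w=cloud(dict(np.load("side0.npz")))
m=(w[...,2]>.3)&(w[...,0]>.7)
print(np.percentile(w[m][:,0],[0,5,50,95]))
E
python3 -m creep '{"translation":[[-0.02,0,-0.045],[-0.02,0,-0.045],[-0.02,0,-0.045],[-0.02,0,-0.045]],"twist":[0,0,0,0]}'
python3 -c "
from rig import readout;print(readout.observe()['joint_pos'])"
```

```text
[0.70021116 0.74666512 1.71994552 1.72835042]
t: 8.2
tool_pos: [0.7331, 0.0629, 0.6451]
tool_rot: [0.164, 0.015, 0.986, 0.024]
contact_force: [-0.4, 0.4, 0.4]
gripper_width: 0.0004
finger_force: 0.0
[-0.1131291   0.60154926  0.18357223  0.08791593  2.03061218 -1.60243573]
```

```bash
python3 -m creep '{"translation":[[-0.04,0.01,-0.03],[-0.04,0.01,-0.03],[-0.04,0.01,-0.03],[-0.04,0.01,-0.03]],"twist":[0,0,0,0]}'
python3 -m creep '{"translation":[[-0.04,0.01,-0.03],[-0.04,0.01,-0.03],[-0.04,0.01,-0.03],[-0.04,0.01,-0.03]],"twist":[0,0,0,0]}'
python3 -c "
from rig import readout;print(readout.observe()['joint_pos'])"
```

```text
t: 8.6
tool_pos: [0.7321, 0.0814, 0.6932]
tool_rot: [0.224, 0.014, 0.974, 0.032]
contact_force: [-0.2, -0.1, 0.2]
gripper_width: 0.0003
finger_force: 0.0
t: 9.0
tool_pos: [0.7169, 0.0943, 0.7534]
tool_rot: [0.285, 0.014, 0.958, 0.04]
contact_force: [0.2, 0.1, 0.2]
gripper_width: 0.0005
finger_force: 0.0
[-0.08852863  0.47527045  0.18381995  0.12331487  1.90669489 -1.55453433]
```

```bash
python3 -m creep '{"translation":[[-0.04,0.01,-0.03],[0,0,0],[0,0,0]],"twist":[0,0,0]}' 0.0919
python3 - <<'E'
from rig import readout
from h import *
s=readout.observe(); print(s['joint_pos'],s['tool_pos'],s['contact_force']); M=rot(s['tool_rot']); print(M)
for P in ([.53,-.153,.25],[.53,-.153,.17]):
    print(M.T@(np.array(P)-(np.array(s['tool_pos'])-.019*M[:,2])))
E
```

```text
t: 9.3
tool_pos: [0.7116, 0.0967, 0.768]
tool_rot: [0.299, 0.014, 0.953, 0.042]
contact_force: [0.1, 0.1, -0.3]
gripper_width: 0.0223
finger_force: 0.0
[-0.08801374  0.45737221  0.18404247  0.1279194   1.89544825 -1.5504581 ] [0.71159322 0.09666884 0.76800159] [ 0.0586797   0.08826292 -0.31926695]
[[-0.82109615  0.00206039  0.57078618]
 [ 0.0518619   0.9961265   0.07100941]
 [-0.56842893  0.08790761 -0.81802249]]
[ 0.43060429 -0.29461218  0.32135721]
[ 0.4760786  -0.30164479  0.38679901]
```

```bash
python3 -m creep '{"translation":[[0.031,-0.0207,0.0184],[0.031,-0.0207,0.0184],[0.031,-0.0207,0.0184],[0.031,-0.0207,0.0184],[0.031,-0.0207,0.0184],[0.031,-0.0207,0.0184],[0.031,-0.0207,0.0184]],"twist":[0,0,0,0,0,0,0]}'
python3 -m creep '{"translation":[[0.031,-0.0207,0.0184],[0.031,-0.0207,0.0184],[0.031,-0.0207,0.0184],[0.031,-0.0207,0.0184],[0.031,-0.0207,0.0184],[0.031,-0.0207,0.0184],[0.031,-0.0207,0.0184],[0,0,0]],"twist":[0,0,0,0,0,0,0,0]}'
cat > s.py <<'E'
from rig import readout
from h import *
import sys
np.set_printoptions(precision=4,suppress=True)
s=readout.observe(); M=rot(s['tool_rot']); g=np.array(s['tool_pos'])-.019*M[:,2]
print("grasp",g,"F",s['contact_force'],"w",s['gripper_width'],"q",s['joint_pos'])
if len(sys.argv)>1: print("to",M.T@(np.array(eval(sys.argv[1]))-g)); print(M)
E
python3 s.py "[.53,-.153,.152]"
```

```text
t: 10.0
tool_pos: [0.6182, -0.0176, 0.5489]
tool_rot: [0.297, 0.014, 0.954, 0.042]
contact_force: [0.4, -0.2, -0.4]
gripper_width: 0.0782
finger_force: 0.0
t: 10.8
tool_pos: [0.5106, -0.141, 0.3028]
tool_rot: [0.294, 0.017, 0.955, 0.045]
contact_force: [0.4, 0.5, 0.9]
gripper_width: 0.0916
finger_force: 0.0
grasp [ 0.4999 -0.1425  0.3185] F [0.3938 0.4993 0.8909] w 0.09160807926435305 q [-0.7966 -0.4473  2.0762  0.516   1.1743 -2.4531]
to [ 0.0676 -0.0262  0.1532]
[[-0.8268  0.0054  0.5624]
 [ 0.0581  0.9954  0.0758]
 [-0.5594  0.0953 -0.8234]]
```

```bash
python3 - <<'E'
from rig import capture
from h import *
np.set_printoptions(precision=4,suppress=True)
for n in("top","side"):
    c=capture(n); np.savez(n+"1.npz",**c); w=cloud(c); cv2.imwrite(f"pics/{n}1.png",cv2.convertScaleAbs(c["color"],alpha=1.5))
    p=w[red(c)]; p=p[(p[:,2]>.125)&(p[:,2]<.18)&(p[:,0]<.64)]; print(n,len(p),np.median(p,0),p.min(0),p.max(0))
    u=np.argwhere(red(c)&(w[...,2]>.125)); print(u.mean(0))
E
```

```text
top 47 [ 0.5978 -0.1514  0.165 ] [ 0.5909 -0.1584  0.1501] [ 0.6057 -0.1445  0.1717]
[171.4255 268.766 ]
side 80 [ 0.5998 -0.1594  0.1518] [ 0.5921 -0.1632  0.1274] [ 0.607  -0.1472  0.1654]
[216.15   286.4375]
```

```bash
python3 -m creep '{"translation":[[0.0135,-0.0052,0.0306],[0.0135,-0.0052,0.0306],[0.0135,-0.0052,0.0306],[0.0135,-0.0052,0.0306],[0.0135,-0.0052,0.0306],[0,0,0],[0,0,0]],"twist":[0,0,0,0,0,0,0]}'
python3 s.py "[.599,-.152,.152]"
```

```text
t: 11.6
tool_pos: [0.5471, -0.1525, 0.1467]
tool_rot: [0.299, 0.013, 0.953, 0.042]
contact_force: [0.6, -1.0, 0.2]
gripper_width: 0.0919
finger_force: 0.0
grasp [ 0.5362 -0.1539  0.1622] F [ 0.6221 -1.0374  0.2245] w 0.09191254314745662 q [-0.7524 -0.1603  2.1812  0.6554  0.8132 -2.6821]
to [-0.0456  0.001   0.0443]
[[-0.8207 -0.0004  0.5714]
 [ 0.0493  0.9962  0.0716]
 [-0.5693  0.087  -0.8176]]
```

```bash
python3 -m creep '{"translation":[[-0.0114,0,0.011],[-0.0114,0,0.011],[-0.0114,0,0.011],[-0.0114,0,0.011],[0,0,0],[0,0,0]],"twist":[0,0,0,0,0,0]}'
python3 s.py "[.599,-.152,.152]"
python3 - <<'E'
from rig import capture
from h import *
c=capture("side"); a=c["color"][150:300,210:380]; cv2.imwrite("pics/sc2.png",cv2.convertScaleAbs(cv2.resize(a,(680,600),interpolation=cv2.INTER_CUBIC),alpha=1.5))
E
```

```text
t: 12.2
tool_pos: [0.6092, -0.1521, 0.1371]
tool_rot: [0.3, 0.013, 0.953, 0.041]
contact_force: [0.0, 0.3, -0.2]
gripper_width: 0.0921
finger_force: 0.0
grasp [ 0.5984 -0.1534  0.1526] F [ 0.0031  0.276  -0.2244] w 0.09212780747264519 q [-0.6543  0.0156  2.0384  0.6496  0.732  -2.6124]
to [-0.0001  0.0014  0.001 ]
[[-0.82   -0.0003  0.5724]
 [ 0.0488  0.9963  0.0704]
 [-0.5703  0.0857 -0.8169]]
```

View pics/sc2.png

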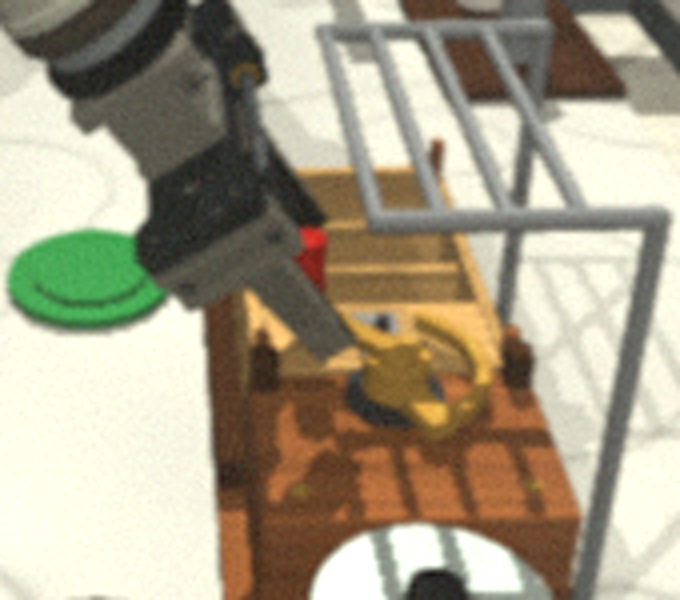

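The picture shows the fingers straddling the knob at crop (313,245), with the body clear of the shelf. I'll close the gripper.

```bash
python3 -m creep '{"translation":[[0,0,0],[0,0,0],[0,0,0],[0,0,0],[0,0,0],[0,0,0],[0,0,0],[0,0,0]],"twist":[0,0,0,0,0,0,0,0]}' 0 45
python3 -m creep '{"translation":[[0,0,0],[0,0,0],[0,0,0],[0,0,0]],"twist":[0,0,0,0]}'
cat > arc.py <<'E'
from rig import readout
from h import *
import sys
np.set_printoptions(precision=4,suppress=True)
P=np.array([.644,-.1905]); s=readout.observe(); M=rot(s['tool_rot']); g=np.array(s['tool_pos'])-.019*M[:,2]
d=g[:2]-P; a=np.arctan2(d[1],d[0])%(2*np.pi); r=np.hypot(*d); F=np.array(s['contact_force']); t=np.array([-np.sin(a),np.cos(a)])
print("lat",a+np.radians(1.58)-np.radians(130),"r",r,"g",g,"F",F,"drag",-F[:2]@t,"radial",F[:2]@d/r,"w",s['gripper_width'],"q",s['joint_pos'])
st=float(sys.argv[1]); n=int(sys.argv[2])
p=[P+.058*np.array([np.cos(a+st*k),np.sin(a+st*k)]) if k else g[:2] for k in range(n+1)]
for k in range(n):
    e=np.r_[p[k+1]-p[k],0] if k else np.r_[.058*(np.array([np.cos(a+st)-np.cos(a),np.sin(a+st)-np.sin(a)])),0]
    print(k,M.T@e)
E
python3 arc.py .1 8
```

```text
t: 13.05
tool_pos: [0.6081, -0.1516, 0.1343]
tool_rot: [0.298, 0.014, 0.953, 0.042]
contact_force: [-0.2, 0.3, -0.2]
gripper_width: 0.0299
finger_force: 0.0
t: 13.45
tool_pos: [0.6079, -0.1506, 0.1344]
tool_rot: [0.298, 0.012, 0.954, 0.042]
contact_force: [-2.6, 4.8, 3.1]
gripper_width: 0.0206
finger_force: 44.6
lat 0.21341755839120857 r 0.06065645895778264 g [ 0.5971 -0.152   0.15  ] F [-2.5866  4.8151  3.0657] drag 2.0832133046849166 radial 5.053276808089554 w 0.02061996432722138 q [-0.6537  0.0178  2.0409  0.6493  0.7322 -2.614 ]
0 [ 0.0026 -0.0046 -0.0023]
1 [ 0.0022 -0.005  -0.0021]
2 [ 0.0018 -0.0052 -0.0018]
3 [ 0.0013 -0.0054 -0.0015]
4 [ 0.0008 -0.0056 -0.0012]
5 [ 0.0004 -0.0057 -0.0009]
6 [-0.0001 -0.0058 -0.0005]
7 [-0.0006 -0.0058 -0.0002]
```

```bash
python3 -m creep '{"translation":[[0.0026,-0.0046,-0.0023],[0.0022,-0.005,-0.0021],[0.0018,-0.0052,-0.0018],[0,0,0]],"twist":[0,0,0,0]}'
python3 arc.py .1 6
```

```text
t: 13.85
tool_pos: [0.598, -0.1624, 0.1341]
tool_rot: [0.297, 0.011, 0.954, 0.045]
contact_force: [-12.2, 14.5, 12.7]
gripper_width: 0.0206
finger_force: 45.4
lat 0.46206435132298873 r 0.06264955224941862 g [ 0.5873 -0.1639  0.1496] F [-12.183   14.4843  12.6605] drag 7.946801494235019 radial 17.17754454561302 w 0.020567617796389 q [-0.6916  0.0105  2.0484  0.662   0.7601 -2.6553]
0 [ 0.0016 -0.0053 -0.0017]
1 [ 0.0011 -0.0055 -0.0014]
2 [ 0.0006 -0.0057 -0.0011]
3 [ 0.0001 -0.0057 -0.0008]
4 [-0.0003 -0.0058 -0.0004]
5 [-0.0008 -0.0057 -0.0001]
```

```bash
python3 -m creep '{"translation":[[0,0,-0.002],[0,0,-0.002],[0,0,0]],"twist":[0,0,0]}'
python3 arc.py .1 3
```

```text
t: 14.15
tool_pos: [0.5953, -0.1657, 0.1344]
tool_rot: [0.296, 0.013, 0.954, 0.042]
contact_force: [9.9, 0.6, -14.0]
gripper_width: 0.02
finger_force: 44.6
lat 0.5245037156358237 r 0.06386966278364263 g [ 0.5846 -0.1671  0.15  ] F [  9.8683   0.565  -13.9792] drag 4.146830546128516 radial -8.972541125100232 w 0.020029948846090297 q [-0.6964  0.0038  2.0533  0.6557  0.7572 -2.6519]
0 [ 0.0013 -0.0055 -0.0014]
1 [ 0.0008 -0.0056 -0.0011]
2 [ 0.0003 -0.0057 -0.0008]
```

```bash
sed -i 's/^P=np.array(\[.644,-.1905\]).*g=/&/; s/P=np.array(\[.644,-.1905\])/P=np.array([.640,-.1915])/' arc.py; sed -i 's/^print("lat"/print("Ftool",M.T@np.array(s["contact_force"]));&/' arc.py
python3 -m creep '{"translation":[[0.0013,-0.0055,0],[0.0008,-0.0056,-0.0003],[0,0,0]],"twist":[0,0,0]}'
python3 arc.py .1 3
```

```text
t: 14.45
tool_pos: [0.5928, -0.173, 0.1339]
tool_rot: [0.295, 0.01, 0.954, 0.046]
contact_force: [-15.4, 13.3, 10.5]
gripper_width: 0.02
finger_force: 45.9
Ftool [  7.4111  14.373  -16.2456]
lat 0.6150471024549766 r 0.060359421616638015 g [ 0.5821 -0.1745  0.1496] F [-15.4007  13.3181  10.5297] drag 8.447266651790995 radial 18.525584591964055 w 0.020031423729481423 q [-0.7174  0.0117  2.0463  0.6652  0.7776 -2.6785]
0 [ 0.0009 -0.0056 -0.0012]
1 [ 0.0004 -0.0057 -0.0009]
2 [-0.0001 -0.0058 -0.0006]
```

```bash
sed -i 's/\[.640,-.1915\]/[.637,-.192]/' arc.py
python3 -m creep '{"translation":[[0.0022,-0.0054,-0.0021],[0.0018,-0.0054,-0.0018],[0,0,0]],"twist":[0,0,0]}'
python3 arc.py .1 3
```

```text
t: 14.75
tool_pos: [0.5879, -0.1861, 0.1339]
tool_rot: [0.296, 0.012, 0.954, 0.044]
contact_force: [-5.5, 6.6, 1.2]
gripper_width: 0.02
finger_force: 44.8
Ftool [ 4.1315  6.7186 -3.5987]
lat 0.8255935460699377 r 0.059982225608866506 g [ 0.5772 -0.1875  0.1495] F [-5.4678  6.614   1.2314] drag 6.187829923797865 radial 5.94585560456163 w 0.019979833497290635 q [-0.7449  0.0127  2.0459  0.6716  0.7865 -2.7043]
0 [-0.0002 -0.0058 -0.0005]
1 [-0.0006 -0.0058 -0.0002]
2 [-0.0011 -0.0057  0.0001]
```

```bash
python3 -m creep '{"translation":[[0.0002,-0.0058,-0.0005],[-0.0004,-0.0058,-0.0002],[0,0,0]],"twist":[0,0,0]}'
python3 arc.py .1 3
```

```text
t: 15.05
tool_pos: [0.587, -0.1966, 0.1336]
tool_rot: [0.295, 0.011, 0.954, 0.045]
contact_force: [-16.9, 9.2, 9.1]
gripper_width: 0.0198
finger_force: 45.1
Ftool [  9.2737  10.1049 -16.3425]
lat 1.0012145230226497 r 0.060991075156349085 g [ 0.5763 -0.1981  0.1492] F [-16.9448   9.1928   9.1407] drag 10.854038754004367 radial 15.931856079665536 w 0.019779896889543163 q [-0.7644  0.0264  2.0321  0.6747  0.8007 -2.7237]
0 [-0.001  -0.0057  0.    ]
1 [-0.0015 -0.0056  0.0004]
2 [-0.0019 -0.0054  0.0007]
```

```bash
sed -i 's/\[.637,-.192\]/[.635,-.192]/' arc.py
python3 -m creep '{"translation":[[0.0012,-0.003,-0.0012],[0.0006,-0.003,-0.0006],[0,0,0]],"twist":[0,0,0]}'
python3 arc.py .05 3
```

```text
t: 15.35
tool_pos: [0.5865, -0.2022, 0.1338]
tool_rot: [0.297, 0.012, 0.954, 0.045]
contact_force: [8.2, 10.2, -4.6]
gripper_width: 0.0194
finger_force: 44.0
Ftool [-3.5959  9.6617  9.2322]
lat 1.094835247686877 r 0.060456440711701975 g [ 0.5757 -0.2037  0.1493] F [ 8.1704 10.1699 -4.6183] drag 8.398081159190866 radial -9.982752273717223 w 0.019422127246259482 q [-0.7757  0.0303  2.0295  0.6831  0.804  -2.7364]
0 [-0.0007 -0.0028  0.0001]
1 [-0.0008 -0.0028  0.0002]
2 [-0.0009 -0.0027  0.0003]
```

```bash
python3 -m creep '{"translation":[[-0.0012,-0.0028,0.0004],[-0.001,-0.0028,0.0003],[0,0,0]],"twist":[0,0,0]}'
python3 arc.py .05 3
```

```text
t: 15.65
tool_pos: [0.5874, -0.2075, 0.1336]
tool_rot: [0.296, 0.011, 0.954, 0.046]
contact_force: [-7.9, 10.2, 3.6]
gripper_width: 0.0195
finger_force: 44.7
Ftool [ 5.0192 10.5561 -6.5932]
lat 1.184919210036782 r 0.06078423958777377 g [ 0.5767 -0.2091  0.1492] F [-7.9312 10.2186  3.5738] drag 12.034744664496746 radial 4.7421037459874045 w 0.01952616449578531 q [-0.7821  0.0413  2.0172  0.6801  0.811  -2.741 ]
0 [-0.0009 -0.0028  0.0003]
1 [-0.001  -0.0027  0.0004]
2 [-0.0011 -0.0027  0.0004]
```

```bash
python3 -m creep '{"translation":[[-0.0006,-0.0019,0.0002],[0,0,0]],"twist":[0,0]}'
python3 arc.py .05 1
python3 -m creep '{"translation":[[-0.0006,-0.0019,0.0002],[0,0,0]],"twist":[0,0]}'
python3 arc.py .05 1
```

```text
t: 15.85
tool_pos: [0.5878, -0.2095, 0.1336]
tool_rot: [0.296, 0.011, 0.954, 0.046]
contact_force: [-10.0, 9.5, 6.2]
gripper_width: 0.0195
finger_force: 44.8
Ftool [  5.1903  10.0696 -10.01  ]
lat 1.2169780025226933 r 0.060989584868797214 g [ 0.577  -0.211   0.1492] F [-10.0003   9.4662   6.2388] drag 12.11011170122666 radial 6.554444088725382 w 0.0194747728248302 q [-0.7844  0.0447  2.0135  0.68    0.8126 -2.7427]
0 [-0.0009 -0.0027  0.0003]
t: 16.05
tool_pos: [0.5882, -0.2112, 0.1336]
tool_rot: [0.296, 0.011, 0.954, 0.046]
contact_force: [-11.2, 11.1, 6.6]
gripper_width: 0.0193
finger_force: 44.9
Ftool [  6.0682  11.6947 -10.8253]
lat 1.2463794738274485 r 0.061155094450502004 g [ 0.5775 -0.2127  0.1492] F [-11.1974  11.0537   6.5735] drag 14.197037058826641 radial 6.783087233099195 w 0.01928290878479084 q [-0.7865  0.0484  2.0097  0.68    0.8146 -2.7444]
0 [-0.001  -0.0027  0.0004]
```

```bash
python3 -m creep '{"translation":[[0.0002,-0.0015,-0.0003],[0,0,0]],"twist":[0,0]}'
python3 arc.py .05 1
python3 -m creep '{"translation":[[-0.0004,-0.0015,0.0001],[0,0,0]],"twist":[0,0]}'
python3 arc.py .05 1
```

```text
t: 16.25
tool_pos: [0.5883, -0.2123, 0.1336]
tool_rot: [0.296, 0.011, 0.954, 0.046]
contact_force: [-6.0, 12.1, 3.7]
gripper_width: 0.0192
finger_force: 44.6
Ftool [ 3.468  12.4407 -5.4354]
lat 1.2641428814427287 r 0.06150771794538768 g [ 0.5775 -0.2139  0.1492] F [-6.0083 12.1094  3.6883] drag 13.454947822042717 radial 1.30479232942262 w 0.019172730435102165 q [-0.7888  0.0499  2.0084  0.6821  0.8157 -2.747 ]
0 [-0.001  -0.0027  0.0004]
t: 16.45
tool_pos: [0.5887, -0.2139, 0.1336]
tool_rot: [0.296, 0.011, 0.954, 0.046]
contact_force: [-5.2, 10.4, 3.2]
gripper_width: 0.0191
finger_force: 44.7
Ftool [ 3.0009 10.7231 -4.6847]
lat 1.290045623025808 r 0.06167448558207757 g [ 0.578  -0.2154  0.1492] F [-5.1893 10.4383  3.17  ] drag 11.627256733959893 radial 0.8334090624246693 w 0.019081739600376884 q [-0.7905  0.0529  2.0053  0.6821  0.8166 -2.7485]
0 [-0.0011 -0.0026  0.0004]
```

```bash
for k in 1; do python3 -m creep '{"translation":[[-0.0006,-0.0019,0.0002],[0,0,0]],"twist":[0,0]}' >/dev/null
python3 arc.py .05 1
python3 -m creep '{"translation":[[-0.0007,-0.0018,0.0003],[0,0,0]],"twist":[0,0]}' >/dev/null
python3 arc.py .05 1;done
```

```text
Ftool [ 3.0055 12.7714 -7.5422]
lat 1.3210127385809893 r 0.061882389162692016 g [ 0.5785 -0.2173  0.1492] F [-6.8233 12.2419  5.7101] drag 13.961140551274449 radial 1.227734324609901 w 0.01917780616950926 q [-0.7925  0.0567  2.0012  0.6823  0.8183 -2.7502]
0 [-0.0012 -0.0026  0.0005]
Ftool [ 4.1975 11.4847 -8.0773]
lat 1.350141816484737 r 0.062025347758263696 g [ 0.5791 -0.219   0.1492] F [-8.1033 10.9713  5.3597] drag 13.403512755123257 radial 2.525796668390164 w 0.018891528703338867 q [-0.7942  0.0606  1.997   0.6823  0.8199 -2.7515]
0 [-0.0012 -0.0026  0.0005]
```

```bash
for k in 1; do python3 -m creep '{"translation":[[-0.0007,-0.0018,0.0003],[0,0,0]],"twist":[0,0]}' >/dev/null
python3 arc.py .05 1
python3 -m creep '{"translation":[[-0.0007,-0.0018,0.0003],[0,0,0]],"twist":[0,0]}' >/dev/null
python3 arc.py .05 1;done
```

```text
Ftool [  5.3396  12.9784 -11.1566]
lat 1.3760758697034072 r 0.062150680842382115 g [ 0.5798 -0.2205  0.1492] F [-10.8001  12.2503   7.3964] drag 15.836761003696772 radial 3.988666958941513 w 0.018874003416532163 q [-0.7957  0.0645  1.993   0.6823  0.8217 -2.7528]
0 [-0.0013 -0.0025  0.0006]
Ftool [  6.1663  15.1111 -13.5005]
lat 1.3968926908237074 r 0.06218571588336773 g [ 0.5803 -0.2216  0.1492] F [-12.8344  14.1925   9.0821] drag 18.593150923977582 radial 4.521273605415222 w 0.01905174210693831 q [-0.7971  0.0681  1.9889  0.6825  0.8245 -2.7542]
0 [-0.0013 -0.0025  0.0006]
```

```bash
python3 - <<'E'
from rig import capture
from h import *
c=capture("side"); a=c["color"][180:300,240:360]; s=cv2.convertScaleAbs(cv2.resize(a,(600,600),interpolation=cv2.INTER_CUBIC),alpha=1.5); cv2.imwrite("pics/sc3.png",s)
E
```

```text
(no output)
```

View pics/sc3.png

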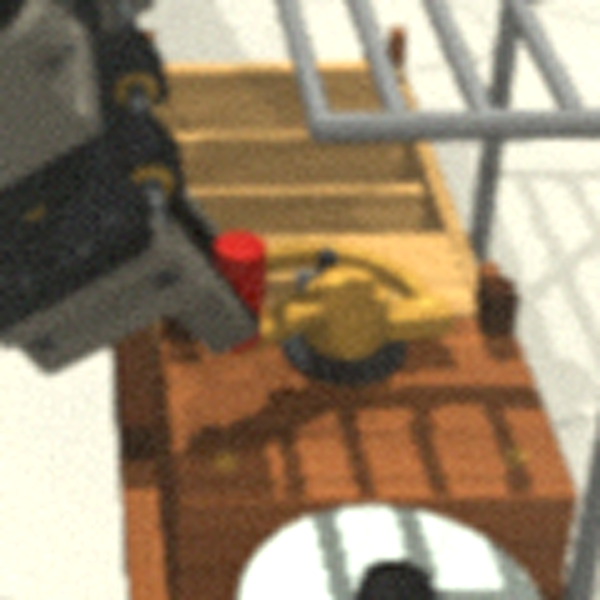

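The picture shows the hook round the stud at crop (320,262), the knob at (240,290) and the pivot at (345,310). The crate is close to the block. I'll measure the knob angle and the gap.

```bash
python3 - <<'E'
from rig import capture
from h import *
np.set_printoptions(precision=4,suppress=True)
O=np.array([.644,-.1905]); y=np.array([.0276,.9996]); x=np.array([.9996,-.0276])
for n in("side","top"):
    c=capture(n); w=cloud(c); p=w[red(c)]; p=p[(p[:,2]>.125)&(p[:,2]<.18)]
    if len(p): print(n,len(p),"knob",np.median(p,0),p.min(0),p.max(0))
    for tag,cc,ww in(("now",c,w),("t0",*(lambda d:(d,cloud(d)))(dict(np.load(n+"0.npz")))),("t1",*(lambda d:(d,cloud(d)))(dict(np.load(n+"1.npz"))))):
        q=ww.reshape(-1,3); q=q[~np.isnan(q[:,0])]; X=(q[:,:2]-O)@x; Y=(q[:,:2]-O)@y
        m=(abs(X)<.06)&(q[:,2]>.08)&(q[:,2]<.1)&(Y>.2)&(Y<.3); print(n,tag,"outer top Y",np.percentile(Y[m],[99,100]) if m.any() else None)
        # knob-like brass / hub
E
python3 arc.py .05 1
```

```text
side 80 knob [ 0.5941 -0.2273  0.1637] [ 0.5835 -0.2318  0.1417] [ 0.6014 -0.2151  0.1659]
side now outer top Y [0.2387 0.2395]
side t0 outer top Y [0.2734 0.274 ]
side t1 outer top Y [0.2403 0.243 ]
top 54 knob [ 0.5928 -0.2204  0.1654] [ 0.5831 -0.2299  0.1543] [ 0.6038 -0.2121  0.1703]
top now outer top Y [0.2387 0.2392]
top t0 outer top Y [0.2734 0.274 ]
top t1 outer top Y [0.2427 0.2433]
Ftool [  6.5744  15.5259 -14.2107]
lat 1.3980591732201169 r 0.062257587437295245 g [ 0.5803 -0.2217  0.1492] F [-13.571   14.5719   9.4713] drag 19.283568374705197 radial 4.965603586631817 w 0.019066709969255215 q [-0.7971  0.0681  1.9891  0.6824  0.8241 -2.7541]
0 [-0.0013 -0.0025  0.0006]
```

The knob is at about 1.44 rad and the tangential force has gone from a plateau of 12–13 N to about 19 N, so the latch is tight. The crate end has moved in about 4 mm. I'll ease off the load and open the gripper.

```bash
python3 -m creep '{"translation":[[0.0008,0.0015,-0.001],[0,0.0008,-0.0005],[0,0,0]],"twist":[0,0,0]}'
python3 -m creep '{"translation":[[0,0,0],[0,0,0],[0,0,0],[0,0,0],[0,0,0],[0,0,0]],"twist":[0,0,0,0,0,0]}' 0.06
python3 s.py "[.593,-.2215,.152]"
```

```text
t: 17.7
tool_pos: [0.5904, -0.2196, 0.1338]
tool_rot: [0.296, 0.012, 0.954, 0.045]
contact_force: [6.5, 8.2, -6.5]
gripper_width: 0.0192
finger_force: 44.0
t: 18.3
tool_pos: [0.5916, -0.2242, 0.1368]
tool_rot: [0.299, 0.014, 0.953, 0.042]
contact_force: [-0.2, 0.3, -0.5]
gripper_width: 0.0598
finger_force: 0.0
grasp [ 0.5808 -0.2255  0.1524] F [-0.189   0.2642 -0.4516] w 0.059833116735627453 q [-0.7987  0.061   1.991   0.6816  0.8143 -2.7505]
to [-0.0096  0.004   0.0076]
[[-0.8214  0.0012  0.5704]
 [ 0.0508  0.9962  0.071 ]
 [-0.5681  0.0873 -0.8183]]
```

```bash
python3 -m creep '{"translation":[[0.008,0.004,-0.006],[0.02,0,-0.014],[0.025,0,-0.018],[0.025,0,-0.018],[0.02,0,-0.03],[0,0,-0.03],[0,0,0]],"twist":[0,0,0,0,0,0,0]}' 0.08
python3 - <<'E'
from rig import capture
from h import *
np.set_printoptions(precision=4,suppress=True)
O=np.array([.644,-.1905]); y=np.array([.0276,.9996]); x=np.array([.9996,-.0276])
for n in("side","top"):
    c=capture(n); w=cloud(c); p=w[red(c)]; p=p[(p[:,2]>.125)&(p[:,2]<.18)]
    print(n,len(p),"knob",np.median(p,0),p.min(0),p.max(0))
    q=w.reshape(-1,3); q=q[~np.isnan(q[:,0])]; X=(q[:,:2]-O)@x; Y=(q[:,:2]-O)@y
    m=(abs(X)<.06)&(q[:,2]>.08)&(q[:,2]<.1)&(Y>.2)&(Y<.3); print("outer",np.percentile(Y[m],[99,100]))
    if n=="top": a=c["color"][110:210,210:330]
    else: a=c["color"][180:300,240:360]; cv2.imwrite("pics/side4.png",c["color"])
    cv2.imwrite(f"pics/{n}c4.png",cv2.convertScaleAbs(cv2.resize(a,None,fx=5,fy=5,interpolation=cv2.INTER_CUBIC),alpha=1.6))
E
```

```text
t: 19.0
tool_pos: [0.4443, -0.2251, 0.1791]
tool_rot: [0.3, 0.014, 0.953, 0.039]
contact_force: [0.5, -0.0, 0.4]
gripper_width: 0.08
finger_force: 0.0
side 151 knob [ 0.5912 -0.2288  0.151 ] [ 0.5842 -0.2318  0.1253] [ 0.6007 -0.2148  0.1662]
outer [0.2379 0.2388]
top 60 knob [ 0.5917 -0.2204  0.1648] [ 0.5841 -0.2299  0.1305] [ 0.6015 -0.2116  0.1694]
outer [0.2389 0.239 ]
```

View pics/sidec4.png

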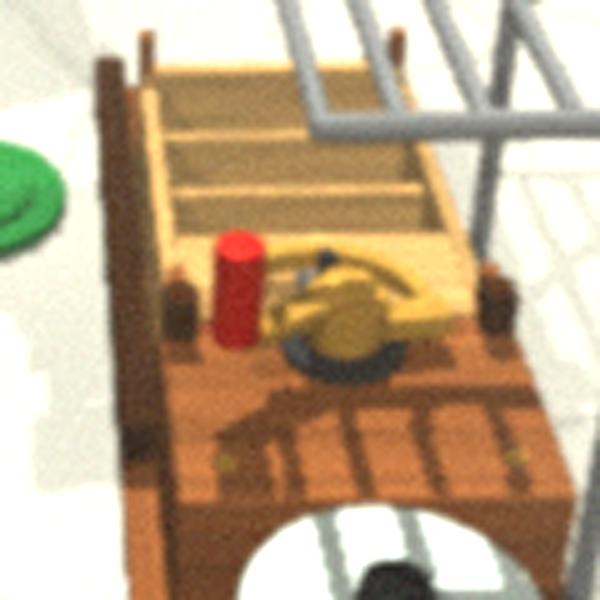

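View pics/topc4.png

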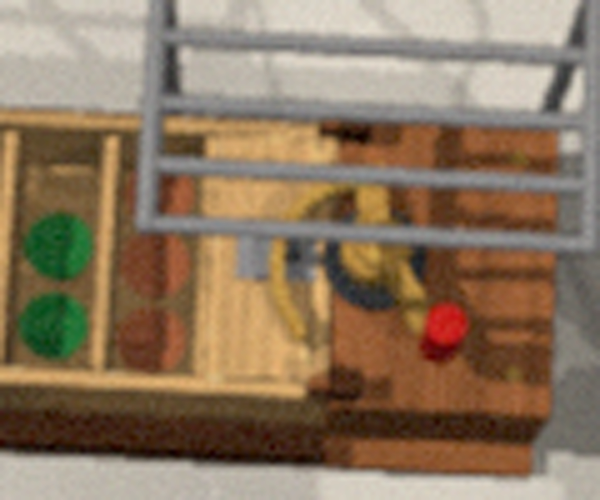

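The pictures show the crate closed up against the block with no visible gap. The hook is round the stud at side crop (325,262), the knob is at top crop (446,326) where I left it, and the gripper is clear. I'll hand in.

```bash
python3 -c "
from rig import robot;print(robot.sign_off())"
```

```text
the job is handed in; nothing more can be done
None
```

I pushed the crate against the bumpers and swung the cam lever to about 1.44 rad, where it went tight. The force at the knob there was about 19 N, slightly over the 14–17 N tight range but under the 25 N strain limit. The last pictures show the crate flush, and I let go, backed the gripper clear and handed the job in at about 19 s without approaching the jar, canister or jar gripper; I had no verdict back.

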